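# Seat the vial plate on the orbital shaker and swing the catch over it

## Robot

A 6-joint arm with a two-finger parallel gripper is mounted at the origin on the work surface. World frame = base frame: x ahead of the robot, y to its left, z up, the work surface at z = 0. Lengths are in m, angles in degrees, forces in N, time in s.
With the tool pointing down it reaches from about 0.275 to 0.85 m from the base axis. Payload 5.2 kg.
Tool frame: the origin (TCP) lies between the finger pads; the fingertips stand 14 mm ahead of it and the grasp point (between the pads) lies 5 mm behind it; z points along the fingers, y is the line along which they close (so a half turn about z gives the same grasp; the last joint's range is limited). The gripper opens to 85 mm and grips with 20 to 120 N. Pads are 22 mm wide; open, the fingers measure 114 mm over their backs; the gripper's body (76 mm by 85 mm) begins 54 mm behind the grasp point. The pads swing forward as they close: fully open they stand 13 mm farther back than shut.
Start: joints at [-83.067, 14.817, 87.949, -0, 77.235, -11.62], TCP at [0.175, -0.521, 0.208] pointing down, gripper open.
Joint ranges: [-179.93, 179.93], [-52.35, 119.4], [10.71, 147.94], [-69.91, 249.91], [12.55, 155.21], [-178.61, 178.61]. Speed limits (degrees/s): [147.25, 147.25, 180, 180, 180, 180].

## Interface

Orientations are given as a 3x3 rotation matrix whose columns are the frame's x, y, z axes.
In Python, from station import r gives the robot as it stands. The module is installed in compiled form; this text tells all that it offers.
- The arm moves only by the shell command python3 -m crank 'ROWS' [FORCE]. ROWS is JSON, a list of rows, each a list of 3 entries, a list of its own where there are three numbers: the turn, a rotation vector about the world's x, y, z in degrees, then the shift along the world's x, y, z in mm, then the closure in counts, from 0 (fully open) to 255 (shut). A call has exactly 5 rows; each row shifts and turns the commanded pose from where the row before left it; what a row does not reach is not made up. A row lasts 1/10 s, in which the tool goes at most 50 mm and 8.59 degrees, less where a joint would pass 70% of its speed; a pose out of reach is approached as far as the arm can. A call is refused whole if a number of a shift passes 50 or a number of a turn 8.59, either way. A call with a gripper value outside its range is refused whole. The fingers move at their own pace and stop on an object; FORCE is the grip in N (left out, the last holds). Time passes only in rows, so rows that do not move let the fingers close, or fill a call up. It gives the time, the measured TCP pose, the force, the opening and the grip force at its end, in the units of the state.
- r.sense(): the state, without advancing time (a new reading comes with each control period).
- r.grab_frame(name): name is "scene" or "top"; returns the picture (480x640x3 uint8, red, green, blue); there is no depth.
- r.camera_model(name): a dict with "K" (3x3 intrinsics, pixels), "k1" (the pictures are not rectified: a ray, as slopes to the right and down, at radius r is drawn at 1 + k1 r^2 times it, then the intrinsics apply), "rvec" (rotation vector, rad) and "tvec" (3), from world to camera coordinates, as OpenCV has them. Camera axes: x right, y down, z forward; pixel columns grow to the right and rows downward; lengths in m; the calibration is good to about 2 mm. A picture is of the moment at which its call begins. camera_model takes no time and is no camera call.
- r.job_done(): hands the job in; it is judged then, once.
Trained networks look in the newest picture that a camera, given by its name, has taken for a name from the list of things; names that differ only in an ending like _2 or _b are one class to them, and where a whole thing is asked for, a point or a joint stands for the part that bears it (a point fixed in the world has none). Each returns a list of dicts, best first, with "score" (0 to 1); they miss things now and then, are a little off and sometimes report something else, mostly with a low value. They report only what shows in the picture. A call takes as long as a camera call. They do not tell look-alikes from the thing itself.
- r.search_frame(camera, label): "bbox" ([left, top, right, bottom] in pixels, round what is visible of it).
The state is a dict: "time_s": time; "q": joint angles; "joint_velocities": joint speeds; "tau": joint torques, N m; "tcp_pos": TCP position; "ee_rot": TCP orientation; "ft_force": force on the tool from outside, world axes, zero at the start; "torque": the same for the moment, N m; "grip_width": opening from 0.0 (shut) to 1.0 (fully open); "finger_force": force on a finger pad.
Only numpy, scipy, OpenCV 4.12 (cv2) and the standard library are available. Lean on these libraries where they do the work, as an engineer would, in place of code of your own. Each camera call takes 0.05 s, during which the arm holds its last target. There are 200 camera calls.

## Task

The aluminium vial plate lies tilted on top of the orbital shaker's two locating pins. Nudge it along between its guide rails with a fingertip until its two holes drop over the pins and it lies flat on the deck, then push the black swivel catch fully round so that it points straight across over the plate. Do not lift the plate, leave the glassware, bottles and spatula where they are, and move clear when done.

Things in the scene. Friction and masses are not known exactly. Their poses are not given: they have to be found in the camera images.
- shaker: Orbital shaker, fixed. White housing 270 x 320 mm, 68 mm high (centre 10 mm to +x of the origin), with a grey deck 175 mm (x) by 200 mm (y), its top 90 mm above the bench. Origin on the bench under the deck's centre; z up, y along the guide rails, -x side (dark panel) towards the robot. Two steel rails at the deck's x sides: 22 mm wide, 12 mm above the deck, 123 mm apart, open at both ends.
- deck_centre (a point): Centre of the deck's top face (90 mm above the bench), axes as the shaker's. The seated plate lies centred here, to 2 mm or so, its underside on the deck.
- pin_a (a point): Top of a steel locating pin, 12 mm thick, bevelled, 5 mm above the deck, 42 mm to -x and 40 mm to +y of the deck's centre. Both pins are hidden under the plate at the start.
- pin_b (a point): Top of the other pin, alike, 42 mm to +x and 40 mm to +y of the deck's centre.
- plate: Loose aluminium plate, 0.3 to 0.65 kg, 121 mm (x) by 150 mm (y) by 10 mm thick, between the rails with 1.1 mm of play each side. Origin: centre of its underside; y along the rails as the shaker's. Starts 10 to 27 mm off its seat along the rails, to +y or to -y, riding on the pins and on its -y edge, so it slopes up to +y by 2 to 3 degrees. A push of a few newtons on an end face slides it.
- hole_a (a point): Centre, at the underside, of the plate's through hole for pin_a: 16 mm wide, 42 mm to -x and 40 mm to +y of the plate's origin. (The six dark round vial places nearer the -y end are not holes.) When both holes come over the pins the plate drops 5 mm there and lies flat.
- hole_b (a point): Centre, at the underside, of the like hole for pin_b, 42 mm to +x and 40 mm to +y of the plate's origin.
- plate_low_end (a point): Middle of the plate's -y end face, 10 mm high; its lower edge lies on the deck. Push here towards +y.
- plate_high_end (a point): Middle of the plate's +y end face, 10 mm high; at the start its lower edge is 5 to 9 mm above the deck, on the deck once seated. Push here towards -y.
- catch (a joint): Swivel catch on the -x rail, turning level. Angle in rad, counterclockwise from above: 0 fully open (arm towards the shaker's -y, turned 0.4 rad outward of the rail), 1.97 its stop, arm straight across to the shaker's +x over the plate. Starts at 0 to 0.3; stays where it is left; under 1 N at its post moves it. Its foot passes 3 mm above the seated plate but can hit one still riding on the pins.
- catch_pivot (a point): Point on the catch's turning axis, 50 mm above the deck; the shaker's axes. The top of the arm here is 29 mm above the deck.
- catch_post (a point): Middle of the round black finger post at the end of the catch's arm, 42 mm above the deck. It is 14 mm thick, from 29 mm (arm's top) to 54 mm above the deck, 55 mm from the pivot. The arm is 13 mm wide, 23 to 29 mm above the deck; a rubber foot under the post reaches down to 13 mm above the deck.
- vial: Bystander: small amber vial, 24 mm thick, 45 mm high with its cap, standing on the housing's shoulder at the shaker's +x side (68 mm above the bench). Origin under its base.
- beaker: Bystander: small glass beaker, 42 mm wide, 50 mm high, on the same shoulder. Origin under its base.
- flask: Bystander: conical flask, 82 mm wide, 130 mm high, on the bench at the shaker's +y side. Origin under its base.
- reagent_a: Bystander: white bottle, 64 mm wide, 135 mm high, on the bench at the shaker's -y side. Origin under its base.
- reagent_b: Bystander: amber bottle, 60 mm wide, 120 mm high, on the bench at the shaker's -y side. Origin under its base.
- spatula: Bystander: steel laboratory spatula, a rod 8 mm thick and 180 mm long with flat ends, lying on the bench beyond the +y side of the shaker.
Mind the look-alikes: they are no part of the job. Of the things like the plate, leave any that is green or orange; of the rest the larger one is meant.

How it is judged (in metres and radians):
On the way, in this order (a step that is already met when the one before it is completed fails the run):
1. the plate has dropped over both pins and lies flat on the deck, the catch still open (z of plate in the frame of deck_centre between -0.002 and 0.0015 m and horizontal distance between plate and deck_centre below 0.006 m and angle between plate's own z axis and vertical below 0.015 rad and value of joint catch below 1 rad), for 0.2 s.
2. the catch is pushed round over the seated plate (z of plate in the frame of deck_centre between -0.002 and 0.0015 m and horizontal distance between plate and deck_centre below 0.006 m and angle between plate's own z axis and vertical below 0.015 rad and value of joint catch above 1.75 rad), for 0.2 s.
At the end, for the whole second after the job is handed in: The plate is at rest, flat on the deck (underside within 1.5 mm of it, less than 0.015 rad of tilt, centre within 6 mm of the deck's centre), with both holes over the pins, and the catch stands at more than 1.75 rad, over the plate (all of step 2 and linear speed of plate below 0.01 m/s); the robot touches nothing.
It fails at once if the plate is lifted (centre more than 15 mm above the deck) or tipped up by more than 0.2 rad (z of plate in the frame of deck_centre above 0.015 m or angle between plate's own z axis and vertical above 0.2 rad).
It fails at once if a bystander is moved by more than 20 mm (distance of any of vial, beaker, flask, reagent_a, reagent_b, spatula from where it was at the start of the episode above 0.02 m).
It also fails if it takes over 64 s, if anything falls off the work surface, if the arm or the gripper's body presses on something with over 40 N, if the wrist force passes 120 N, or if a joint passes its speed limit or range.

## Working session

There is one attempt and no reset: what is moved stays moved. The work goes in short steps, Python scripts to look and compute and a shell command to move; the robot and the scene stay as the last step left them, time stands still between calls to the robot, and variables do not carry over. Pictures are saved under pics/ and viewed, at most 10 in all, crops included, and the job is handed in when it is done.

```bash
mkdir -p pics; python3 - <<'E'
from station import r
import cv2,numpy as np
s=r.sense();print(s['time_s'],s['tcp_pos'],s['grip_width'])
print(np.round(s['ee_rot'],3))
for n in('scene','top'):
    cv2.imwrite(f'pics/{n}0.png',r.grab_frame(n)[:,:,::-1]); m=r.camera_model(n)
    R=cv2.Rodrigues(np.array(m['rvec'],float))[0];print(n,m['K'],m['k1'],'C',(-R.T@np.array(m['tvec']).ravel()).round(3),'fwd',R[2].round(3))
    for l in('plate','shaker','catch','catch_post'):
        for d in r.search_frame(n,l)[:3]:print(n,l,np.round(d['bbox']),round(d['score'],2))
E
```

```text
0.0 [ 0.17495874 -0.52083541  0.20705546] 0.9992881923377599
[[ 0.948  0.318 -0.   ]
 [ 0.318 -0.948  0.002]
 [ 0.    -0.002 -1.   ]]
scene [[577.61981335   0.         320.3136657 ]
 [  0.         577.61981335 234.88053237]
 [  0.           0.           1.        ]] 0.0067747695451219605 C [ 1.286 -0.609  0.843] fwd [-0.607  0.523 -0.599]
scene plate [168. 234. 221. 272.] 0.91
scene plate [365. 186. 409. 213.] 0.8
scene plate [411. 232. 491. 276.] 0.6
scene shaker [206. 224. 398. 374.] 0.87
scene catch [250. 238. 284. 264.] 0.61
scene catch_post [252. 238. 280. 260.] 0.7
top [[461.52957455   0.         327.8038245 ]
 [  0.         461.52957455 240.32985961]
 [  0.           0.           1.        ]] -0.07050920093563318 C [0.386 0.028 0.963] fwd [ 0.185  0.002 -0.983]
top plate [135. 267. 200. 330.] 0.86
top plate [155. 150. 241. 227.] 0.75
top plate [318. 187. 410. 262.] 0.71
top shaker [232. 301. 271. 386.] 0.54
top catch [370. 248. 412. 261.] 0.79
top catch_post [373. 247. 410. 263.] 0.54
top catch_post [452. 150. 495. 194.] 0.16
```

View pics/scene0.png

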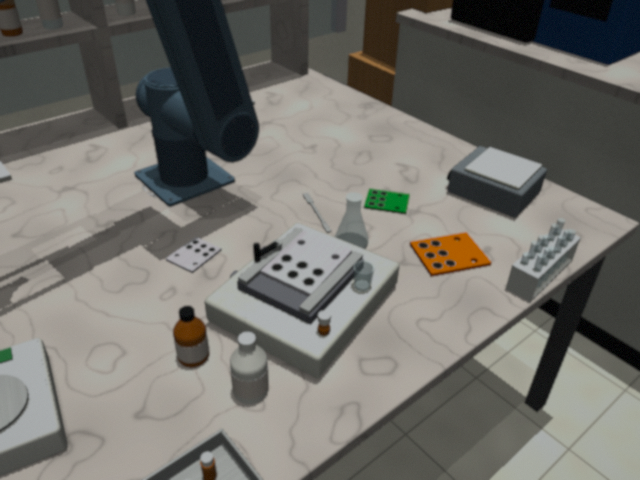

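View pics/top0.png

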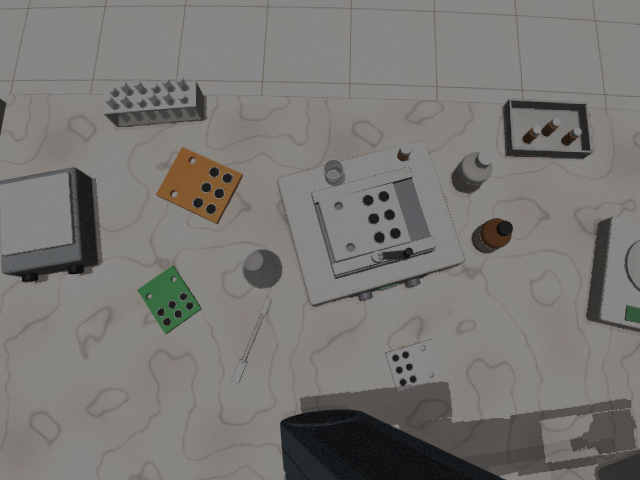

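The top view shows four plate-like things: the silver plate on the shaker (318-410, 187-262), a green one (168,299), an orange one (199,185) and a small white one on the bench (412,365). The one on the shaker is meant: it is neither green nor orange, it is the larger of the remaining two, and it lies between the rails. It seems displaced to +y (left), with a wide dark gap at right. I'll confirm in an enlarged crop.

```bash
python3 - <<'E'
import cv2
a=cv2.imread('pics/top0.png')[140:310,270:470]
cv2.imwrite('pics/top_crop.png',cv2.convertScaleAbs(cv2.resize(a,None,fx=3.5,fy=3.5,interpolation=cv2.INTER_CUBIC),alpha=1.4))
a=cv2.imread('pics/scene0.png')[215:380,195:410]
cv2.imwrite('pics/scene_crop.png',cv2.convertScaleAbs(cv2.resize(a,None,fx=3.5,fy=3.5,interpolation=cv2.INTER_CUBIC),alpha=1.2))
E
```

```text
(no output)
```

View pics/top_crop.png

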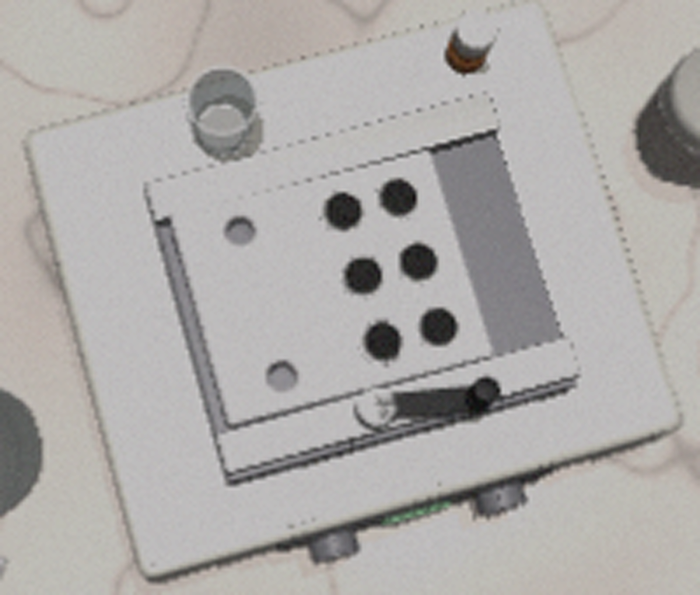

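View pics/scene_crop.png

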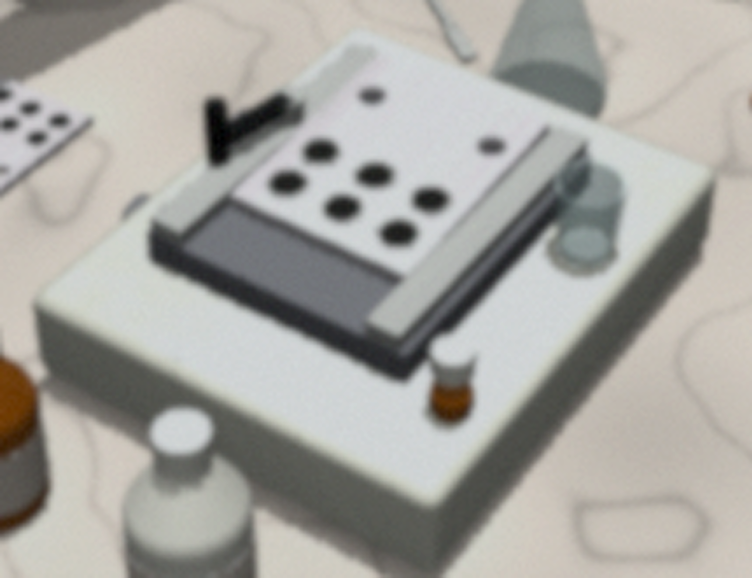

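The crop confirms it: two open holes (hole_b 240,231 and hole_a 283,376 in the crop), six dark places, rails on both sides, and the plate shifted to +y. Next I'll fit the shaker pose, plate offset and catch from both views.

```bash
cat > fit.py <<'E'
from station import r
import cv2,numpy as np
from scipy.optimize import least_squares
def uv(n,P):
    m=r.camera_model(n);k=m['k1']
    return cv2.projectPoints(np.array(P,float).reshape(-1,1,3),np.array(m['rvec'],float),np.array(m['tvec'],float),np.array(m['K']),np.array([k,0,0,0,0.]))[0].reshape(-1,2)
def px(n,c):
    o=np.array([270,140]) if n=='top' else np.array([195,215])
    return (np.array(c)+.5)/3.5-.5+o
E
python3 - <<'E'
from fit import *
H=.068;T=.102
F=[('top',(28,132),(.145,.16,H)),('top',(540,3),(.145,-.16,H)),('top',(680,425),(-.125,-.16,H)),('top',(150,578),(-.125,.16,H)),
('top',(148,185),(.0835,.1,T)),('top',(493,95),(.0835,-.1,T)),('top',(228,472),(-.0835,.1,T)),('top',(577,372),(-.0835,-.1,T)),
('scene',(38,303),(-.125,-.16,H)),('scene',(437,500),(.145,-.16,H)),('scene',(715,180),(.145,.16,H)),('scene',(360,30),(-.125,.16,H)),
('scene',(152,230),(-.0835,-.1,T)),('scene',(370,322),(.0615,-.1,T)),('scene',(405,338),(.0835,-.1,T))]
# plate points in plate frame at top face (10mm)
Pp=[('top',(432,152),(.0605,-.075)),('top',(492,357),(-.0605,-.075)),('top',(228,425),(-.0605,.075)),('top',(240,231),(.042,.04)),('top',(283,376),(-.042,.04)),
('scene',(232,195),(-.0605,-.075)),('scene',(402,277),(.0605,-.075)),('scene',(491,146),(.042,.04)),('scene',(372,95),(-.042,.04))]
C=[('top',(375,410),'p',.119),('scene',(290,100),'p',.119),('top',(486,388),'q',.144),('scene',(215,100),'q',.144)]
def W(p,X):
    c,s=np.cos(p[2]),np.sin(p[2]);x,y,z=X;return (p[0]+c*x-s*y,p[1]+s*x+c*y,z)
def res(p,full=False):
    dx=p[7:9] ; out=[]
    def add(n,c,X): out.append(uv(n,[W(p,X)])[0]+(dx if n=='scene' else 0)-px(n,c))
    for f in F:add(*f)
    t=np.radians(2.5)
    for n,c,(x,y) in Pp: add(n,c,(x,p[3]+y,.1+(y+.075)*np.tan(t)))
    for n,c,k,z in C:
        a=-np.pi/2-.4+p[6]; d=(0,0) if k=='p' else .055*np.array([np.cos(a),np.sin(a)])
        add(n,c,(p[4]+d[0],p[5]+d[1],z))
    out.append(dx*.3); return np.ravel(out)
f=least_squares(res,[.45,.0,.2,.02,-.0725,0,.1,0,0],loss='soft_l1');p=f.x
print('x y yawdeg plate_off piv catch d',p.round(4),np.degrees(p[2]).round(2));print(res(p).reshape(-1,2).round(1).tolist())
np.save('p.npy',p)
u=np.array([-np.sin(p[2]),np.cos(p[2])]);print('y axis',u)
for nme,X in dict(deck=(0,0,.09),high_end=(0,p[3]+.075,.1),pivot=(p[4],p[5],.14)).items():print(nme,np.round(W(p,X),4))
E
```

```text
Traceback (most recent call last):
  File "fit.py", line 5, in uv
    m=r.camera_model(n);k=m['k1']
ValueError: time passes only in moves, steps and waits
```

```bash
cat > fit.py <<'E'
from station import r
import cv2,numpy as np
from scipy.optimize import least_squares
M={n:r.camera_model(n) for n in('top','scene')}
def uv(n,P):
    m=M[n]
    return cv2.projectPoints(np.array(P,float).reshape(-1,1,3),np.array(m['rvec'],float),np.array(m['tvec'],float),np.array(m['K']),np.array([m['k1'],0,0,0,0.]))[0].reshape(-1,2)
def px(n,c):
    o=np.array([270,140]) if n=='top' else np.array([195,215])
    return (np.array(c)+.5)/3.5-.5+o
def W(p,X):
    c,s=np.cos(p[2]),np.sin(p[2]);x,y,z=X;return (p[0]+c*x-s*y,p[1]+s*x+c*y,z)
E
cat > run.py <<'E'
from fit import *
H=.068;T=.102
F=[('top',(28,132),(.145,.16,H)),('top',(540,3),(.145,-.16,H)),('top',(680,425),(-.125,-.16,H)),('top',(150,578),(-.125,.16,H)),
('top',(148,185),(.0835,.1,T)),('top',(493,95),(.0835,-.1,T)),('top',(228,472),(-.0835,.1,T)),('top',(577,372),(-.0835,-.1,T)),
('scene',(38,303),(-.125,-.16,H)),('scene',(437,500),(.145,-.16,H)),('scene',(715,180),(.145,.16,H)),('scene',(360,30),(-.125,.16,H)),
('scene',(152,230),(-.0835,-.1,T)),('scene',(370,322),(.0615,-.1,T)),('scene',(405,338),(.0835,-.1,T))]
Pp=[('top',(432,152),(.0605,-.075)),('top',(492,357),(-.0605,-.075)),('top',(228,425),(-.0605,.075)),('top',(240,231),(.042,.04)),('top',(283,376),(-.042,.04)),
('scene',(232,195),(-.0605,-.075)),('scene',(402,277),(.0605,-.075)),('scene',(491,146),(.042,.04)),('scene',(372,95),(-.042,.04))]
C=[('top',(375,410),'p',.119),('scene',(290,100),'p',.119),('top',(486,388),'q',.144),('scene',(215,100),'q',.144)]
def res(p):
    out=[]
    def add(n,c,X): out.append(uv(n,[W(p,X)])[0]+(p[7:9] if n=='scene' else 0)-px(n,c))
    for f in F:add(*f)
    for n,c,(x,y) in Pp: add(n,c,(x,p[3]+y,.1+(y+.075)*np.tan(np.radians(2.5))))
    for n,c,k,z in C:
        a=-np.pi/2-.4+p[6]; d=(0,0) if k=='p' else .055*np.array([np.cos(a),np.sin(a)])
        add(n,c,(p[4]+d[0],p[5]+d[1],z))
    out.append(p[7:9]*.3); return np.ravel(out)
f=least_squares(res,[.45,.0,.2,.02,-.0725,0,.1,0,0],loss='soft_l1');p=f.x
print('x y yaw off piv catch d',p.round(4),np.degrees(p[2]).round(2));print(res(p).reshape(-1,2).round(1).tolist())
np.save('p.npy',p)
print('y axis',-np.sin(p[2]),np.cos(p[2]))
for n,X in dict(deck=(0,0,.09),high_end=(0,p[3]+.075,.1),pivot=(p[4],p[5],.14)).items():print(n,np.round(W(p,X),4))
E
python3 run.py
```

```text
x y yaw off piv catch d [ 0.5923 -0.0555  0.3006  0.0177 -0.0734  0.0162  0.2241 -0.1858  0.1788] 17.22
[[-2.4, -0.8], [0.9, -3.3], [3.1, 0.2], [-2.2, 1.1], [-0.7, -0.4], [-1.1, -0.9], [-0.0, 0.4], [1.4, 0.5], [-3.0, -1.5], [-0.1, 2.3], [2.9, -3.3], [-0.7, -2.4], [-0.2, -2.8], [-0.9, 0.2], [-1.0, 0.3], [-1.0, -0.5], [0.6, -0.5], [0.4, 0.7], [-0.1, 0.4], [-0.1, 0.5], [-0.1, 0.5], [2.3, 0.5], [0.6, 0.7], [0.5, 1.0], [0.2, -0.4], [-0.1, -0.9], [0.2, 0.9], [0.8, 1.1], [-0.1, 0.1]]
y axis -0.29605843813807114 0.9551698284636329
deck [ 0.5923 -0.0555  0.09  ]
high_end [0.5649 0.033  0.1   ]
pivot [ 0.5174 -0.0617  0.14  ]
```

```bash
python3 -m crank '[[[0,0,-1.3],[0,0,0],255],[[0,0,0],[25,39,0],255],[[0,0,0],[25,39,0],255],[[0,0,0],[25,39,0],255],[[0,0,0],[25,39,0],255]]' 20
python3 -m crank '[[[0,0,0],[25,39,0],255],[[0,0,0],[25,39,0],255],[[0,0,0],[25,39,0],255],[[0,0,0],[25,39,0],255],[[0,0,0],[25,39,0],255]]'
python3 -m crank '[[[0,0,0],[25,39,0],255],[[0,0,0],[25,39,0],255],[[0,0,0],[25,39,0],255],[[0,0,0],[25,39,0],255],[[0,0,0],[0,0,0],255]]'
```

```text
time_s: 1.0
tcp_pos: [0.2756, -0.364, 0.208]
ee_rot: [[0.956, 0.295, 0.0], [0.295, -0.956, -0.0], [0.0, 0.0, -1.0]]
ft_force: [1.0, 0.1, 0.8]
grip_width: 0.148
finger_force: 0.0
time_s: 1.5
tcp_pos: [0.4008, -0.1688, 0.2083]
ee_rot: [[0.955, 0.295, 0.001], [0.295, -0.955, -0.001], [0.001, 0.001, -1.0]]
ft_force: [0.9, -0.2, 0.9]
grip_width: -0.002
finger_force: 0.0
time_s: 2.0
tcp_pos: [0.5021, -0.0098, 0.208]
ee_rot: [[0.954, 0.301, 0.002], [0.301, -0.954, 0.002], [0.002, -0.001, -1.0]]
ft_force: [-0.1, -0.1, -0.1]
grip_width: -0.001
finger_force: 0.0
```

```bash
python3 - <<'E'
from fit import *
p=np.load('p.npy')
print([np.round(W(p,(0,y,.1)),4) for y in(.127,.112,.0895)])
r.grab_frame('top')
m=M['top'];R=cv2.Rodrigues(np.array(m['rvec']))[0];C=-R.T@np.array(m['tvec']).ravel()
for l in('flask','reagent_a','reagent_b'):
    for d in r.search_frame('top',l)[:1]:print(l,np.round(d['bbox']),d['score'])
E
```

```text
[array([0.5547, 0.0658, 0.1   ]), array([0.5592, 0.0515, 0.1   ]), array([0.5658, 0.03  , 0.1   ])]
flask [242. 249. 269. 287.] 0.56
reagent_a [474. 219. 509. 252.] 0.73
reagent_b [474. 219. 509. 252.] 0.73
```

```bash
python3 -m crank '[[[0,0,0],[26,38,0],255],[[0,0,0],[27,38,0],255],[[0,0,0],[0,0,-30],255],[[0,0,0],[0,0,-30],255],[[0,0,0],[0,0,-10],255]]'
python3 -m crank '[[[0,0,0],[0,0,0],255],[[0,0,0],[0,0,-10],255],[[0,0,0],[0,0,-10],255],[[0,0,0],[0,0,-9],255],[[0,0,0],[0,0,0],255]]'
python3 - <<'E'
from fit import *
s=r.sense();print(s['tcp_pos'],s['ft_force'])
a=[]
for n,o in(('top',(270,140)),('scene',(195,215))):
    g=r.grab_frame(n)[o[1]:o[1]+165,o[0]:o[0]+200,::-1]; a.append(cv2.resize(g,None,fx=2,fy=2,interpolation=cv2.INTER_CUBIC))
cv2.imwrite('pics/s2.png',cv2.convertScaleAbs(np.hstack(a),alpha=1.3))
E
```

```text
time_s: 2.7
tcp_pos: [0.5507, 0.0603, 0.135]
ee_rot: [[0.956, 0.294, -0.005], [0.294, -0.956, 0.0], [-0.005, -0.002, -1.0]]
ft_force: [-1.4, -0.5, -0.4]
grip_width: 0.004
finger_force: 0.0
time_s: 3.2
tcp_pos: [0.5521, 0.0615, 0.1077]
ee_rot: [[0.955, 0.296, -0.002], [0.296, -0.955, 0.0], [-0.002, -0.001, -1.0]]
ft_force: [0.1, 0.0, -0.1]
grip_width: -0.002
finger_force: 0.0
[0.55206579 0.06152093 0.10767881] [ 0.11109478  0.01984363 -0.05383749]
```

View pics/s2.png

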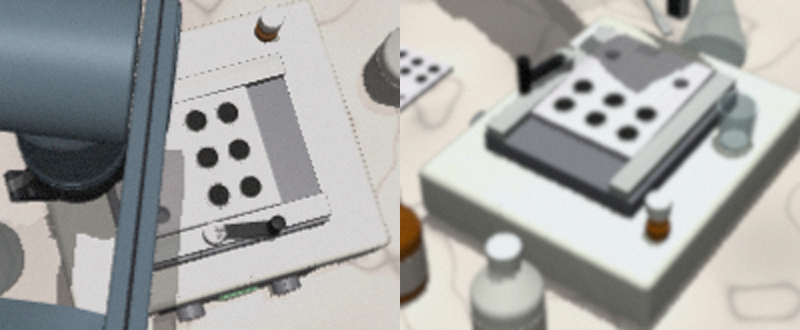

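The arm covers the +y end in the top half. In the scene half the dark fingertip shows at about (680,8), beyond the plate's far end. I'll check that against the projected tip position.

```bash
python3 - <<'E'
from fit import *
p=np.load('p.npy')
f=lambda X:(uv('scene',[X])[0]-[195,215])*2+[400,0]
print('tip',f((.552,.0615,.094)),'plate far mid',f(W(p,(0,.0927,.106))),'deck end',f(W(p,(0,.1,.09))))
g=r.grab_frame('scene')[165:285,260:410,::-1]
cv2.imwrite('pics/s3.png',cv2.convertScaleAbs(cv2.resize(g,None,fx=4,fy=4,interpolation=cv2.INTER_CUBIC),alpha=1.3))
print((uv('scene',[(.552,.0615,.094),W(p,(0,.0927,.106))])-[260,165])*4)
E
```

```text
tip [677.0455781   44.69612903] plate far mid [665.03389688  51.48678769] deck end [668.28543908  59.99651316]
[[294.09115619 289.39225806]
 [270.06779376 302.97357538]]
```

View pics/s3.png

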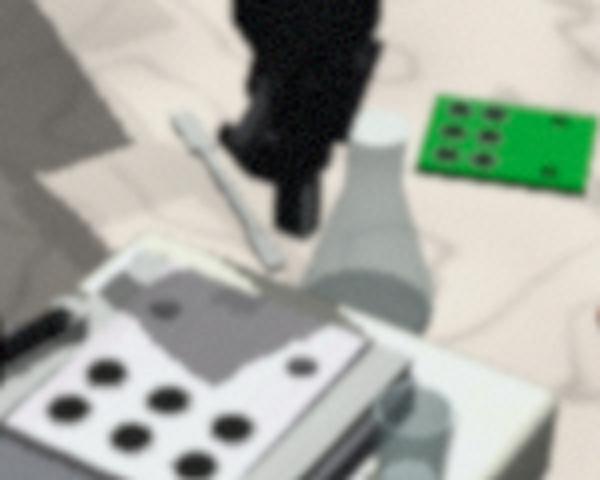

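The fingertip appears at (297,235) in the crop, but the TCP reading projects it to (294,289). That would put it about 30 mm higher than reported. I'll resolve this before pushing.

```bash
python3 - <<'E'
from fit import *
p=np.load('p.npy')
s=r.sense();print(s['time_s'],s['tcp_pos'],np.round(s['q'],2))
print('scene base',uv('scene',[(0,0,0),(.1,.1,0),(-.1,-.1,0),(.1,-.1,0)]))
t=s['tcp_pos']
for z in(.094,.11,.125,.135):print(z,(uv('scene',[(t[0],t[1],z)])[0]-[260,165])*4)
print('top tip/flange',uv('top',[(t[0],t[1],z) for z in(.094,.166,.3)]))
a=r.grab_frame('top')[120:320,180:430,::-1]; cv2.imwrite('pics/t4.png',cv2.convertScaleAbs(cv2.resize(a,None,fx=3,fy=3,interpolation=cv2.INTER_CUBIC),alpha=1.3))
E
```

```text
3.35 [0.55321363 0.06161065 0.10917612] [-5.13 20.34 94.89 -0.   64.75 67.62]
scene base [[185.35505107 178.5785383 ]
 [235.68962392 181.87082924]
 [135.5041274  175.3130692 ]
 [170.2198114  206.95658593]]
0.094 [295.72296379 290.38179955]
0.11 [296.75531574 266.48502731]
0.125 [297.73789515 243.74209935]
0.135 [298.40104052 228.39378405]
top tip/flange [[311.42540483 238.18519739]
 [310.1320063  230.45501336]
 [307.01474264 211.80818839]]
```

View pics/t4.png

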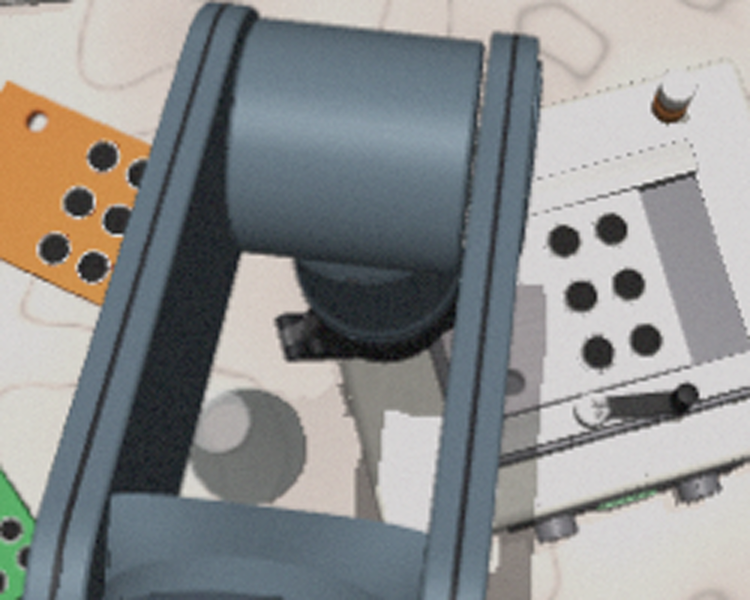

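```bash
for i in 1; do python3 -m crank '[[[0,0,0],[1.2,-3.8,0],255],[[0,0,0],[1.2,-3.8,0],255],[[0,0,0],[1.2,-3.8,0],255],[[0,0,0],[1.2,-3.8,0],255],[[0,0,0],[0,0,0],255]]'; done
python3 -m crank '[[[0,0,0],[0.6,-1.9,0],255],[[0,0,0],[0.6,-1.9,0],255],[[0,0,0],[0.6,-1.9,0],255],[[0,0,0],[0,0,0],255],[[0,0,0],[0,0,0],255]]'
python3 - <<'E'
from fit import *
g=r.grab_frame('scene')[165:285,260:410,::-1]
cv2.imwrite('pics/s5.png',cv2.convertScaleAbs(cv2.resize(g,None,fx=4,fy=4,interpolation=cv2.INTER_CUBIC),alpha=1.3))
E
```

```text
time_s: 3.9
tcp_pos: [0.5581, 0.0457, 0.1089]
ee_rot: [[0.955, 0.296, 0.0], [0.296, -0.955, -0.0], [0.0, 0.0, -1.0]]
ft_force: [-0.5, 0.1, -1.3]
grip_width: -0.001
finger_force: 0.0
time_s: 4.4
tcp_pos: [0.5596, 0.0407, 0.1089]
ee_rot: [[0.955, 0.296, 0.0], [0.296, -0.955, 0.0], [0.0, -0.0, -1.0]]
ft_force: [-0.8, 0.6, -0.6]
grip_width: -0.002
finger_force: 0.0
```

View pics/s5.png

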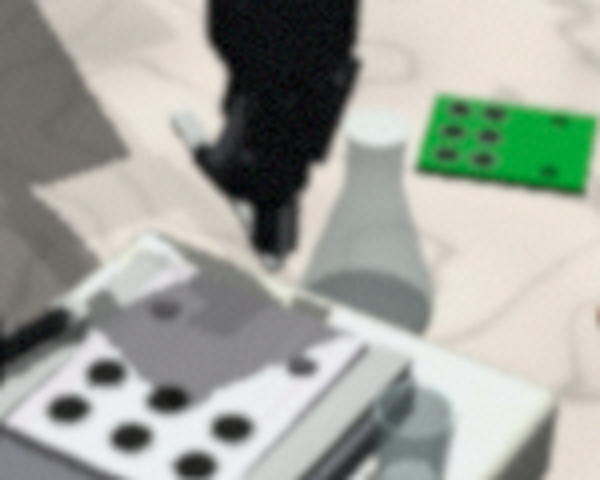

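No contact although the tip should already overlap the plate end, and the image shows the fingertip at (273,258), so it rides higher than the reading suggests. I'll back off over the housing shoulder (68 mm high) and feel down for the real tip height.

```bash
python3 -m crank '[[[0,0,0],[-3.9,12.5,0],255],[[0,0,0],[-3.9,12.5,0],255],[[0,0,0],[0,0,-6],255],[[0,0,0],[0,0,-6],255],[[0,0,0],[0,0,0],255]]'
python3 -m crank '[[[0,0,0],[0,0,-3],255],[[0,0,0],[0,0,-3],255],[[0,0,0],[0,0,0],255],[[0,0,0],[0,0,0],255],[[0,0,0],[0,0,0],255]]'
```

```text
time_s: 4.95
tcp_pos: [0.5509, 0.0659, 0.0957]
ee_rot: [[0.955, 0.297, -0.002], [0.297, -0.955, -0.0], [-0.002, -0.001, -1.0]]
ft_force: [-0.6, -0.4, -0.2]
grip_width: 0.001
finger_force: 0.0
time_s: 5.45
tcp_pos: [0.552, 0.0655, 0.091]
ee_rot: [[0.955, 0.296, 0.0], [0.296, -0.955, -0.0], [0.0, 0.0, -1.0]]
ft_force: [-0.4, -0.2, 0.5]
grip_width: 0.001
finger_force: 0.0
```

```bash
python3 -m crank '[[[0,0,0],[0,0,-2],255],[[0,0,0],[0,0,-1],255],[[0,0,0],[0,0,0],255],[[0,0,0],[0,0,0],255],[[0,0,0],[0,0,0],255]]' | grep -E 'pos|ft'
python3 -m crank '[[[0,0,0],[0,0,-1],255],[[0,0,0],[0,0,-1],255],[[0,0,0],[0,0,0],255],[[0,0,0],[0,0,0],255],[[0,0,0],[0,0,0],255]]' | grep -E 'pos|ft'
```

```text
tcp_pos: [0.5518, 0.0657, 0.0879]
ft_force: [0.1, -0.7, -0.7]
tcp_pos: [0.5518, 0.0657, 0.0859]
ft_force: [-0.9, 1.2, 1.0]
```

```bash
python3 -m crank '[[[0,0,0],[0,0,-1],255],[[0,0,0],[0,0,-1],255],[[0,0,0],[0,0,-1],255],[[0,0,0],[0,0,0],255],[[0,0,0],[0,0,0],255]]' | grep -E 'pos|ft'
python3 -m crank '[[[0,0,0],[0,0,-1],255],[[0,0,0],[0,0,-1],255],[[0,0,0],[0,0,0],255],[[0,0,0],[0,0,0],255],[[0,0,0],[0,0,0],255]]' | grep -E 'pos|ft'
```

```text
tcp_pos: [0.5518, 0.0657, 0.0828]
ft_force: [0.2, 0.1, 0.3]
tcp_pos: [0.5518, 0.0657, 0.0809]
ft_force: [1.2, 0.5, 0.5]
```

```bash
python3 -m crank '[[[0,0,0],[0,0,-1],255],[[0,0,0],[0,0,-1],255],[[0,0,0],[0,0,0],255],[[0,0,0],[0,0,0],255],[[0,0,0],[0,0,0],255]]' | grep -E 'pos|ft'
```

```text
tcp_pos: [0.5518, 0.0657, 0.0789]
ft_force: [-0.3, -0.8, -0.6]
```

```bash
cat > tip.py <<'E'
from fit import *
g=r.grab_frame('scene').astype(int).sum(2); s=r.sense();t=s['tcp_pos']
u,v=uv('scene',[(t[0],t[1],t[2]+.02)])[0]; u=int(u)
sub=g[170:260,u-8:u+9]; d=sub<110
lab=cv2.connectedComponents(d.astype(np.uint8))[1]; k=lab[:, :][0][lab[0]>0]
k=np.bincount(k).argmax() if len(k) else 0
ys,xs=np.where(lab==k) if k else ([0],[0])
b=170+max(ys); c=u-8+np.mean(np.array(xs)[np.array(ys)>=max(ys)-2])
z=[(abs(uv('scene',[(t[0],t[1],h)])[0][1]-b),h) for h in np.arange(.03,.25,.001)]
print('tcp',t.round(4),'tip px',c,b,'implied tip z (if xy right)',min(z)[1].round(3),'expected u',u)
E
python3 tip.py
```

```text
tcp [0.5518 0.0657 0.0789] tip px 333.0 233 implied tip z (if xy right) 0.104 expected u 335
```

```bash
python3 -m crank '[[[0,0,0],[0,0,-2],255],[[0,0,0],[0,0,-2],255],[[0,0,0],[0,0,0],255],[[0,0,0],[0,0,0],255],[[0,0,0],[0,0,0],255]]' | grep -E 'pos|ft'; python3 tip.py
```

```text
tcp_pos: [0.5518, 0.0657, 0.0749]
ft_force: [-0.2, 0.9, -0.2]
tcp [0.5519 0.0657 0.0749] tip px 332.93333333333334 234 implied tip z (if xy right) 0.101 expected u 334
```

```bash
python3 -m crank '[[[0,0,0],[0,0,-5],255],[[0,0,0],[0,0,-5],255],[[0,0,0],[0,0,-5],255],[[0,0,0],[0,0,0],255],[[0,0,0],[0,0,0],255]]' | grep -E 'pos|ft'
python3 -m crank '[[[0,0,0],[0,0,-2],255],[[0,0,0],[0,0,-2],255],[[0,0,0],[0,0,-2],255],[[0,0,0],[0,0,0],255],[[0,0,0],[0,0,0],255]]' | grep -E 'pos|ft'; python3 tip.py
```

```text
tcp_pos: [0.5516, 0.0657, 0.0596]
ft_force: [0.9, -0.0, 0.2]
tcp_pos: [0.5518, 0.0657, 0.0539]
ft_force: [0.5, 0.4, 0.2]
tcp [0.5519 0.0657 0.054 ] tip px 335.1666666666667 176 implied tip z (if xy right) 0.246 expected u 334
```

```bash
python3 -m crank '[[[0,0,0],[0,0,-1],255],[[0,0,0],[0,0,-1],255],[[0,0,0],[0,0,-1],255],[[0,0,0],[0,0,0],255],[[0,0,0],[0,0,0],255]]' | grep -E 'pos|ft'
```

```text
tcp_pos: [0.5518, 0.0657, 0.0509]
ft_force: [0.4, 0.5, -0.6]
```

```bash
python3 -m crank '[[[0,0,0],[0,0,-1],255],[[0,0,0],[0,0,-1],255],[[0,0,0],[0,0,0],255],[[0,0,0],[0,0,0],255],[[0,0,0],[0,0,0],255]]' | grep -E 'pos|ft'
```

```text
tcp_pos: [0.5518, 0.0657, 0.0489]
ft_force: [0.0, 0.1, -0.6]
```

```bash
python3 - <<'E'
from fit import *
p=np.load('p.npy');t=r.sense()['tcp_pos']
a=r.grab_frame('scene')[165:285,270:360,::-1];b=r.grab_frame('top')[160:280,260:350,::-1]
f=lambda x:cv2.resize(np.ascontiguousarray(x),None,fx=4.4,fy=4.4,interpolation=cv2.INTER_CUBIC)
A,B=f(a),f(b)
for h,c in((-.014,(0,0,255)),(.025,(0,255,0))):
    for I,n,o in((A,'scene',(270,165)),(B,'top',(260,160))):
        q=(uv(n,[(t[0],t[1],t[2]+h)])[0]-o)*4.4; cv2.circle(I,tuple(int(v) for v in q),3,c,-1)
cv2.imwrite('pics/s9.png',cv2.convertScaleAbs(np.hstack([A,B]),alpha=1.5))
E
```

```text
(no output)
```

View pics/s9.png

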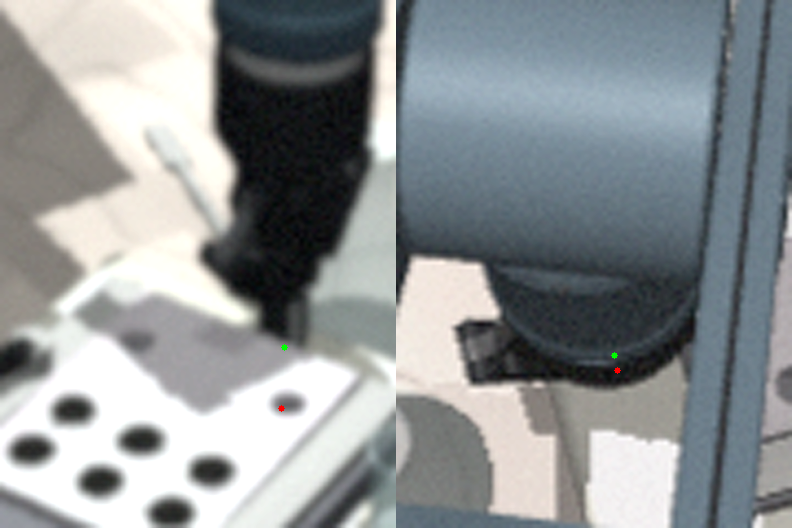

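The finger now disappears behind the plate's far edge at (285,340), and the top view agrees with the axis horizontally. So the tip really stands higher than the reading says. I'll keep feeling down.

```bash
for i in 1; do python3 -m crank '[[[0,0,0],[0,0,-1],255],[[0,0,0],[0,0,-1],255],[[0,0,0],[0,0,0],255],[[0,0,0],[0,0,0],255],[[0,0,0],[0,0,0],255]]' | grep -E 'pos|ft'; done
python3 -m crank '[[[0,0,0],[0,0,-1],255],[[0,0,0],[0,0,-1],255],[[0,0,0],[0,0,0],255],[[0,0,0],[0,0,0],255],[[0,0,0],[0,0,0],255]]' | grep -E 'pos|ft'
```

```text
tcp_pos: [0.5518, 0.0657, 0.0469]
ft_force: [-0.5, -0.6, -0.2]
tcp_pos: [0.5518, 0.0657, 0.0449]
ft_force: [0.5, -1.1, -0.8]
```

```bash
python3 -m crank '[[[0,0,0],[0,0,-1],255],[[0,0,0],[0,0,-1],255],[[0,0,0],[0,0,0],255],[[0,0,0],[0,0,0],255],[[0,0,0],[0,0,0],255]]' | grep -E 'pos|ft'
```

```text
tcp_pos: [0.552, 0.0657, 0.0446]
ft_force: [-4.0, -0.2, 12.9]
```

```bash
python3 -m crank '[[[0,0,0],[0,0,-1],255],[[0,0,0],[0,0,-1],255],[[0,0,0],[0,0,0],255],[[0,0,0],[0,0,0],255],[[0,0,0],[0,0,0],255]]' | grep -E 'pos|ft'
```

```text
tcp_pos: [0.5521, 0.0657, 0.0446]
ft_force: [-8.3, -0.4, 27.9]
```

Contact is at TCP z = 0.0447 on the 68 mm shoulder, so the true tip stands 23 mm above the reported TCP. I'll raise the tip to about 95 mm and push along -y.

```bash
python3 -m crank '[[[0,0,0],[0,0,10],255],[[0,0,0],[0,0,10],255],[[0,0,0],[0,0,10],255],[[0,0,0],[0,0,0],255],[[0,0,0],[0,0,0],255]]' | grep -E 'pos|ft'
python3 -m crank '[[[0,0,0],[0.9,-2.9,0],255],[[0,0,0],[0.9,-2.9,0],255],[[0,0,0],[0.9,-2.9,0],255],[[0,0,0],[0,0,0],255],[[0,0,0],[0,0,0],255]]' | grep -E 'pos|ft'
```

```text
tcp_pos: [0.5519, 0.0656, 0.0709]
ft_force: [0.9, -0.1, -0.9]
tcp_pos: [0.5545, 0.0568, 0.0708]
ft_force: [-0.1, 0.2, -0.2]
```

```bash
for i in 1; do python3 -m crank '[[[0,0,0],[0.6,-1.9,0],255],[[0,0,0],[0.6,-1.9,0],255],[[0,0,0],[0.6,-1.9,0],255],[[0,0,0],[0,0,0],255],[[0,0,0],[0,0,0],255]]' | grep -E 'pos|ft'; done
python3 -m crank '[[[0,0,0],[0.6,-1.9,0],255],[[0,0,0],[0.6,-1.9,0],255],[[0,0,0],[0.6,-1.9,0],255],[[0,0,0],[0,0,0],255],[[0,0,0],[0,0,0],255]]' | grep -E 'pos|ft'
```

```text
tcp_pos: [0.5563, 0.0512, 0.0709]
ft_force: [0.3, 0.6, 0.3]
tcp_pos: [0.5581, 0.0455, 0.0709]
ft_force: [-0.0, 0.4, -0.4]
```

```bash
python3 -m crank '[[[0,0,0],[0.6,-1.9,0],255],[[0,0,0],[0.6,-1.9,0],255],[[0,0,0],[0.6,-1.9,0],255],[[0,0,0],[0,0,0],255],[[0,0,0],[0,0,0],255]]' | grep -E 'pos|ft'
python3 -m crank '[[[0,0,0],[0.6,-1.9,0],255],[[0,0,0],[0.6,-1.9,0],255],[[0,0,0],[0.3,-1,0],255],[[0,0,0],[0.3,-1,0],255],[[0,0,0],[0.3,-1,0],255]]' | grep -E 'pos|ft'
python3 - <<'E'
from fit import *
g=r.grab_frame('top');p=np.load('p.npy')
# plate -y edge: intensity profile along shaker y at 3 x (z .1)
for x in(.02,0.03,-.03):
    ys=np.arange(-.095,-.03,.0005);q=uv('top',[W(p,(x,y,.1)) for y in ys]).astype(np.float32)
    v=cv2.remap(g[:,:,1],q[:,:1],q[:,1:],cv2.INTER_LINEAR).ravel().astype(float);i=np.argmax(np.gradient(cv2.GaussianBlur(v.reshape(1,-1),(0,0),3).ravel()));print(x,'edge y',ys[i].round(4),'offset',(ys[i]+.075).round(4))
E
```

```text
tcp_pos: [0.56, 0.0397, 0.0709]
ft_force: [-0.5, 0.5, -0.6]
tcp_pos: [0.562, 0.033, 0.0709]
ft_force: [-0.9, 1.1, -1.4]
0.02 edge y -0.07 offset 0.005
0.03 edge y -0.04 offset 0.035
-0.03 edge y -0.037 offset 0.038
```

```bash
cat > edge.py <<'E'
from fit import *
import sys
g=r.grab_frame('top') if len(sys.argv)<2 else cv2.imread(sys.argv[1])[:,:,::-1]
p=np.load('p.npy');o=[]
for x in np.arange(-.05,.051,.01):
    ys=np.arange(-.098,-.03,.0005);q=uv('top',[W(p,(x,y,.1)) for y in ys]).astype(np.float32)
    v=cv2.remap(np.ascontiguousarray(g[:,:,1]),q[:,:1],q[:,1:],cv2.INTER_LINEAR).ravel().astype(float)
    lo=np.median(v[4:20]);i=np.where(v>lo+25)[0]; i=i[i>10]
    o.append(np.nan if len(i)==0 else ys[i[0]]+.075)
print('offset mm',np.round(np.array(o)*1e3,1),'median',np.nanmedian(o)*1e3)
E
python3 edge.py pics/top0.png; python3 edge.py; python3 -c "
from station import r;s=r.sense();print(s['tcp_pos'],s['ft_force'])"
```

```text
offset mm [18.  18.  18.5 18.  18.5 18.  18.  18.  18.  18.  18. ] median 18.00000000000003
offset mm [5.  4.5 5.  5.  5.  5.  5.  5.  4.5 5.  5. ] median 5.000000000000019
[0.56207555 0.03288176 0.07092084] [-0.63776327  1.45574998 -0.91303408]
```

The plate is sliding, 18 mm off at the start and 5 mm now. I'll continue gently.

```bash
python3 -m crank '[[[0,0,0],[0.3,-1,0],255],[[0,0,0],[0.3,-1,0],255],[[0,0,0],[0.3,-1,0],255],[[0,0,0],[0,0,0],255],[[0,0,0],[0,0,0],255]]' | grep -E 'pos|ft'; python3 edge.py
```

```text
tcp_pos: [0.5631, 0.0299, 0.0711]
ft_force: [-0.3, 0.7, 0.2]
offset mm [2.  2.  2.5 2.  2.  2.  2.5 2.  2.5 2.5 2. ] median 2.0000000000000155
```

```bash
python3 -m crank '[[[0,0,0],[0.3,-1,0],255],[[0,0,0],[0.3,-1,0],255],[[0,0,0],[0,0,0],255],[[0,0,0],[0,0,0],255],[[0,0,0],[0,0,0],255]]' | grep -E 'pos|ft'; python3 edge.py
```

```text
tcp_pos: [0.5635, 0.0281, 0.0709]
ft_force: [0.6, 0.2, 0.7]
offset mm [2.  2.5 2.5 2.  2.  2.  2.  2.  2.5 2.5 2. ] median 2.0000000000000155
```

```bash
python3 -m crank '[[[0,0,0],[0.3,-1,0],255],[[0,0,0],[0.3,-1,0],255],[[0,0,0],[0,0,0],255],[[0,0,0],[0,0,0],255],[[0,0,0],[0,0,0],255]]' | grep -E 'pos|ft'; python3 edge.py
```

```text
tcp_pos: [0.5641, 0.0261, 0.0709]
ft_force: [-0.1, 0.5, 0.0]
offset mm [2.  2.5 2.5 2.  2.  2.  2.  2.  2.5 2.5 2. ] median 2.0000000000000155
```

```bash
python3 -m crank '[[[0,0,0],[-2,6,0],255],[[0,0,0],[-4,13,0],255],[[0,0,0],[0,0,0],255],[[0,0,0],[0,0,0],255],[[0,0,0],[0,0,0],255]]' | grep -E 'pos|ft'; python3 edge.py
python3 - <<'E'
from fit import *
g=r.grab_frame('scene')[215:310,235:375,::-1]
o=cv2.imread('pics/scene0.png')[215:310,235:375]
k=dict(fx=4.2,fy=3.1,interpolation=cv2.INTER_CUBIC)
cv2.imwrite('pics/s10.png',cv2.convertScaleAbs(np.vstack([cv2.resize(x,None,**k) for x in(o,np.ascontiguousarray(g))]),alpha=1.2))
E
```

```text
tcp_pos: [0.5582, 0.0453, 0.071]
ft_force: [0.1, -0.2, 0.8]
offset mm [2.  2.5 2.5 2.  2.  2.  2.  2.  2.5 2.5 2. ] median 2.0000000000000155
```

View pics/s10.png

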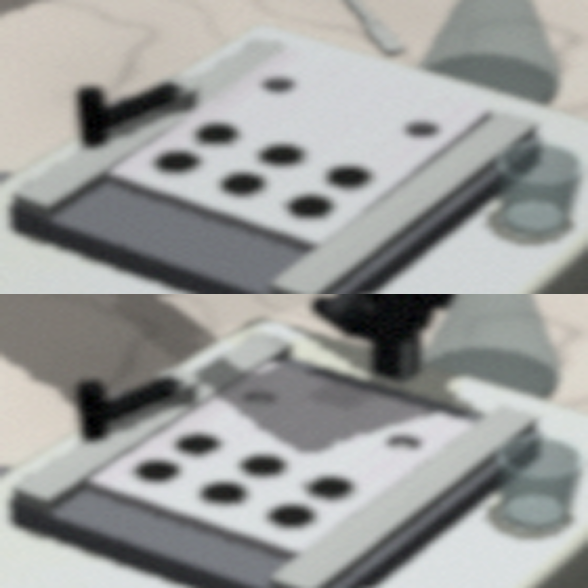

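The lower half shows a steel pin shining in hole_b (405,441), and the -x rail now stands proud of the plate along its full length, so it seems to have dropped. I'll check the hole positions against flat and tilted models.

```bash
python3 - <<'E'
from fit import *
p=np.load('p.npy')
for l,(x,m) in dict(a=(-.042,(296.7,248)),b=(.042,(331.2,262.2))).items():
    for z in(.1,.105):
        for o in(0,.002):print(l,z,o,uv('scene',[W(p,(x,.04+o,z))])[0].round(1),m)
# plate corners far top edge, dark line to left rail
for z in(.1,.107):print(z,[((uv('scene',[W(p,(x,.075+.001,z))])[0]-[235,215])*[4.2,3.1]+[0,294]).round(0) for x in(-.0605,.0605)])
E
```

```text
a 0.1 0 [296.8 248.8] (296.7, 248)
a 0.1 0.002 [297.3 248.3] (296.7, 248)
a 0.105 0 [296.8 246.9] (296.7, 248)
a 0.105 0.002 [297.3 246.4] (296.7, 248)
b 0.1 0 [331.1 263.4] (331.2, 262.2)
b 0.1 0.002 [331.6 262.8] (331.2, 262.2)
b 0.105 0 [331.1 261.4] (331.2, 262.2)
b 0.105 0.002 [331.7 260.9] (331.2, 262.2)
0.1 [array([270., 363.]), array([475., 425.])]
0.107 [array([270., 355.]), array([476., 417.])]
```

```bash
python3 -m crank '[[[0,0,0],[2.4,-7.6,0],255],[[0,0,0],[0,0,-2],255],[[0,0,0],[1.2,-3.8,0],255],[[0,0,0],[0.6,-1.9,0],255],[[0,0,0],[0,0,0],255]]' | grep -E 'pos|ft'
python3 -m crank '[[[0,0,0],[0.3,-1,0],255],[[0,0,0],[0.3,-1,0],255],[[0,0,0],[0.3,-1,0],255],[[0,0,0],[0,0,0],255],[[0,0,0],[0,0,0],255]]' | grep -E 'pos|ft'; python3 edge.py
```

```text
tcp_pos: [0.5625, 0.0313, 0.0689]
ft_force: [-0.2, -0.0, 0.2]
tcp_pos: [0.5632, 0.0289, 0.0689]
ft_force: [0.7, 1.4, 0.3]
offset mm [2.  2.5 2.5 2.  2.  2.  2.  2.  2.5 2.5 2. ] median 2.0000000000000155
```

```bash
python3 -m crank '[[[0,0,0],[0.3,-1,0],255],[[0,0,0],[0.3,-1,0],255],[[0,0,0],[0,0,0],255],[[0,0,0],[0,0,0],255],[[0,0,0],[0,0,0],255]]' | grep -E 'pos|ft'; python3 edge.py
```

```text
tcp_pos: [0.5637, 0.0269, 0.0689]
ft_force: [-0.4, 2.7, 0.5]
offset mm [0.5 0.5 0.5 0.  0.  0.  0.5 0.5 0.5 0.5 0.5] median 0.5000000000000143
```

```bash
python3 -m crank '[[[0,0,0],[0.3,-1,0],255],[[0,0,0],[0.3,-1,0],255],[[0,0,0],[0,0,0],255],[[0,0,0],[0,0,0],255],[[0,0,0],[0,0,0],255]]' | grep -E 'pos|ft'; python3 edge.py
```

```text
tcp_pos: [0.5644, 0.025, 0.0689]
ft_force: [-0.6, 3.6, 0.9]
offset mm [-1.5 -2.  -1.5 -1.5 -1.5 -2.  -1.5 -1.5 -1.5 -1.5 -1.5] median -1.4999999999999876
```

```bash
python3 -m crank '[[[0,0,0],[0.3,-1,0],255],[[0,0,0],[0,0,0],255],[[0,0,0],[0,0,0],255],[[0,0,0],[0,0,0],255],[[0,0,0],[0,0,0],255]]' | grep -E 'pos|ft'; python3 edge.py
```

```text
tcp_pos: [0.5644, 0.0248, 0.0688]
ft_force: [-2.1, 7.3, 0.8]
offset mm [-1.5 -2.  -1.5 -1.5 -1.5 -2.  -1.5 -1.5 -2.  -1.5 -1.5] median -1.4999999999999876
```

The push force rises to 7 N with the plate held after about 3.5 mm of play, so the pins hold it and it is seated. Next I'll retract, rise, and go round to the -x side of the catch post.

```bash
python3 -m crank '[[[0,0,0],[-3,9.5,0],255],[[0,0,0],[0,0,30],255],[[0,0,0],[0,0,40],255],[[0,0,0],[0,0,10],255],[[0,0,0],[0,0,0],255]]' | grep -E 'pos|ft'
python3 -m crank '[[[0,0,0],[-16,-41,0],255],[[0,0,0],[-16,-41,0],255],[[0,0,0],[-16,-41,0],255],[[0,0,0],[-16,-41,0],255],[[0,0,0],[0,0,0],255]]' | grep -E 'pos|ft'
python3 edge.py
cat > sh.py <<'E'
from fit import *
p=np.load('p.npy');t=r.sense()['tcp_pos'];d=t[:2]-p[:2];c,s=np.cos(p[2]),np.sin(p[2])
print('tcp in shaker mm',np.round([1e3*(c*d[0]+s*d[1]),1e3*(-s*d[0]+c*d[1])],1),'tip z',round(t[2]+.0235,4),'F',np.round(r.sense()['ft_force'],1))
a=-np.pi/2-.4+p[6];print('post',(1e3*np.array([p[4]+.055*np.cos(a),p[5]+.055*np.sin(a)])).round(1))
E
python3 sh.py
```

```text
tcp_pos: [0.5634, 0.0327, 0.1512]
ft_force: [0.0, 0.2, 0.5]
tcp_pos: [0.4952, -0.1352, 0.1472]
ft_force: [0.6, -0.3, -0.7]
offset mm [  9.   -3.  -11.5 -16.   -1.5  -2.   -1.5  -1.5  -1.5  -1.   -1.5] median -1.4999999999999876
tcp in shaker mm [-114.9  -45.4] tip z 0.1708 F [-0.6  1.  -0.5]
post [-83.  -37.9]
```

```bash
python3 -m crank '[[[0,0,0],[0,0,-20],255],[[0,0,0],[0,0,-21],255],[[0,0,0],[0,0,0],255],[[0,0,0],[5.7,1.8,0],255],[[0,0,0],[5.7,1.8,0],255]]' | grep -E 'pos|ft'
python3 -m crank '[[[0,0,0],[3.8,1.2,0],255],[[0,0,0],[3.8,1.2,0],255],[[0,0,0],[3.8,1.2,0],255],[[0,0,0],[3.8,1.2,0],255],[[0,0,0],[0,0,0],255]]' | grep -E 'pos|ft'
python3 sh.py
python3 - <<'E'
from fit import *
for n in('top','scene'):
    r.grab_frame(n)
    for d in r.search_frame(n,'catch_post')[:1]:print(n,np.round(d['bbox']),round(d['score'],2))
E
```

```text
tcp_pos: [0.5103, -0.1267, 0.1086]
ft_force: [-1.2, -1.0, -1.0]
tcp_pos: [0.525, -0.1222, 0.1081]
ft_force: [-0.1, 0.1, 0.0]
tcp in shaker mm [-84.1 -43.8] tip z 0.1316 F [-0.1  0.1  0. ]
post [-83.  -37.9]
top [372. 247. 381. 263.] 0.59
scene [259. 239. 280. 262.] 0.64
```

```bash
python3 -m crank '[[[0,0,0],[5.1,3.7,0],255],[[0,0,0],[5.1,3.7,0],255],[[0,0,0],[5.1,3.7,0],255],[[0,0,0],[5.1,3.7,0],255],[[0,0,0],[5.1,3.7,0],255]]' | grep -E 'pos|ft'
python3 -m crank '[[[0,0,0],[0,0,0],255],[[0,0,0],[0,0,0],255],[[0,0,0],[0,0,0],255],[[0,0,0],[-3,0,0],255],[[0,0,0],[0,0,0],255]]' | grep -E 'pos|ft'
python3 sh.py; python3 edge.py
python3 - <<'E'
from fit import *
p=np.load('p.npy')
for n in('top','scene'):
    g=r.grab_frame(n)
    for l in('catch','catch_post'):
        for d in r.search_frame(n,l)[:1]:print(n,l,np.round(d['bbox']),round(d['score'],2))
    print(n,{k:uv(n,[W(p,(p[4]+.055*np.cos(np.radians(k)),p[5]+.055*np.sin(np.radians(k)),.144))])[0].round(0).tolist() for k in(-100,-75,-50,-25,0)})
E
```

```text
tcp_pos: [0.5497, -0.1029, 0.1077]
ft_force: [-2.8, 1.9, 0.5]
tcp_pos: [0.5464, -0.1039, 0.1079]
ft_force: [-0.1, -0.0, -0.4]
tcp in shaker mm [-58.2 -32.7] tip z 0.1314 F [-0.1 -0.  -0.4]
post [-83.  -37.9]
offset mm [12.5  nan  nan 38.  32.5 23.  15.5  9.   5.  37.  32.5] median 23.000000000000036
top catch [276. 150. 460. 306.] 0.47
top {-100: [409.0, 251.0], -75: [404.0, 239.0], -50: [395.0, 230.0], -25: [383.0, 225.0], 0: [370.0, 226.0]}
scene catch [276. 238. 286. 266.] 0.49
scene catch_post [274. 238. 282. 263.] 0.48
scene {-100: [257.0, 244.0], -75: [267.0, 248.0], -50: [279.0, 249.0], -25: [291.0, 247.0], 0: [300.0, 242.0]}
```

```bash
python3 -m crank '[[[0,0,0],[5.9,-19.1,0],255],[[0,0,0],[0,0,0],255],[[0,0,0],[12,3.7,0],255],[[0,0,0],[12,3.7,0],255],[[0,0,0],[0,0,0],255]]' | grep -E 'pos|ft'
python3 sh.py
python3 -m crank '[[[0,0,0],[-0.3,6.2,0],255],[[0,0,0],[-0.3,6.2,0],255],[[0,0,0],[-0.3,6.2,0],255],[[0,0,0],[-0.3,6.2,0],255],[[0,0,0],[-0.3,6.2,0],255]]' | grep -E 'pos|ft'; python3 sh.py
```

```text
tcp_pos: [0.5787, -0.1149, 0.1079]
ft_force: [-0.4, -0.0, 0.3]
tcp in shaker mm [-30.6 -52.8] tip z 0.1314 F [-0.4 -0.   0.3]
post [-83.  -37.9]
tcp_pos: [0.5755, -0.084, 0.1083]
ft_force: [0.9, -0.8, 0.4]
tcp in shaker mm [-24.5 -22.3] tip z 0.1318 F [ 0.9 -0.8  0.4]
post [-83.  -37.9]
```

Now about 18 mm to the stop. I'll slow down near the end.

```bash
python3 -m crank '[[[0,0,0],[-0.3,5,0],255],[[0,0,0],[-0.3,5,0],255],[[0,0,0],[-0.3,2,0],255],[[0,0,0],[0,0,0],255],[[0,0,0],[0,0,0],255]]' | grep -E 'pos|ft'; python3 sh.py
```

```text
tcp_pos: [0.5738, -0.0723, 0.1076]
ft_force: [0.1, 0.3, 0.5]
tcp in shaker mm [-22.7 -10.6] tip z 0.1311 F [0.1 0.3 0.5]
post [-83.  -37.9]
```

```bash
python3 -m crank '[[[0,0,0],[-0.6,2,0],255],[[0,0,0],[-0.6,2,0],255],[[0,0,0],[0,0,0],255],[[0,0,0],[0,0,0],255],[[0,0,0],[0,0,0],255]]' | grep -E 'pos|ft'; python3 sh.py
```

```text
tcp_pos: [0.573, -0.0685, 0.1079]
ft_force: [0.3, -0.3, 0.2]
tcp in shaker mm [-22.3  -6.7] tip z 0.1314 F [ 0.3 -0.3  0.2]
post [-83.  -37.9]
```

```bash
python3 -m crank '[[[0,0,0],[-0.3,1,0],255],[[0,0,0],[-0.3,1,0],255],[[0,0,0],[0,0,0],255],[[0,0,0],[0,0,0],255],[[0,0,0],[0,0,0],255]]' | grep -E 'pos|ft'; python3 sh.py
```

```text
tcp_pos: [0.5726, -0.0665, 0.1079]
ft_force: [0.6, -0.9, 0.3]
tcp in shaker mm [-22.1  -4.7] tip z 0.1314 F [ 0.6 -0.9  0.3]
post [-83.  -37.9]
```

Now I push until the stop resists.

```bash
python3 -m crank '[[[0,0,0],[-0.3,1,0],255],[[0,0,0],[-0.3,1,0],255],[[0,0,0],[0,0,0],255],[[0,0,0],[0,0,0],255],[[0,0,0],[0,0,0],255]]' | grep -E 'pos|ft'; python3 sh.py
```

```text
tcp_pos: [0.5725, -0.0658, 0.1081]
ft_force: [1.8, -5.7, -2.0]
tcp in shaker mm [-22.  -4.] tip z 0.1316 F [ 1.8 -5.7 -2. ]
post [-83.  -37.9]
```

```bash
python3 -m crank '[[[0,0,0],[-0.3,1,0],255],[[0,0,0],[-0.3,1,0],255],[[0,0,0],[0,0,0],255],[[0,0,0],[0,0,0],255],[[0,0,0],[0,0,0],255]]' | grep -E 'pos|ft'; python3 sh.py
```

```text
tcp_pos: [0.5724, -0.0653, 0.1083]
ft_force: [1.7, -9.4, -1.8]
tcp in shaker mm [-22.   -3.5] tip z 0.1318 F [ 1.7 -9.4 -1.8]
post [-83.  -37.9]
```

The stop was reached where predicted (force 9 N). I'll back off, rise and move clear, then check.

```bash
python3 -m crank '[[[0,0,0],[3,-9.5,0],255],[[0,0,0],[3,-9.5,0],255],[[0,0,0],[0,0,40],255],[[0,0,0],[0,0,45],255],[[0,0,0],[0,0,20],255]]' | grep -E 'pos|ft'
python3 -m crank '[[[0,0,0],[-30,-35,0],255],[[0,0,0],[-30,-35,0],255],[[0,0,0],[-30,-35,0],255],[[0,0,0],[-30,-35,0],255],[[0,0,0],[-30,-35,0],255]]' | grep -E 'pos|ft'
python3 -m crank '[[[0,0,0],[-30,-35,0],255],[[0,0,0],[-30,-35,0],255],[[0,0,0],[-30,-35,0],255],[[0,0,0],[0,0,0],255],[[0,0,0],[0,0,0],255]]' | grep -E 'time|pos|ft'
python3 edge.py
python3 - <<'E'
from fit import *
p=np.load('p.npy')
for n in('top','scene'):
    g=r.grab_frame(n)
    cv2.imwrite(f'pics/end_{n}.png',g[:,:,::-1])
    for l in('catch','catch_post','plate'):
        for d in r.search_frame(n,l)[:3]:print(n,l,np.round(d['bbox']),round(d['score'],2))
    for k in(0,-15,-30):
        q=uv(n,[W(p,(p[4]+.055*np.cos(np.radians(k)),p[5]+.055*np.sin(np.radians(k)),z)) for z in(.142,.13)]);print(n,k,q[0].round(0),[int(g[int(v+.5),int(u+.5)].sum()) for u,v in q])
    # line darkness along arm at stop
    print('arm',[int(g[tuple(int(a+.5) for a in uv(n,[W(p,(p[4]+x,p[5],.119))])[0][::-1])].sum()) for x in(.015,.025,.035,.045)])
E
```

```text
tcp_pos: [0.579, -0.0821, 0.2171]
ft_force: [0.1, -1.0, -1.1]
tcp_pos: [0.426, -0.2574, 0.213]
ft_force: [1.3, -0.9, 0.0]
time_s: 29.35
tcp_pos: [0.3366, -0.3621, 0.2127]
ft_force: [0.9, 0.8, -0.5]
offset mm [-1.  -1.  -1.  -1.5 -1.5 -1.5 -1.  -1.  -1.  -1.  -1. ] median -0.999999999999987
top catch [366. 222. 382. 261.] 0.67
top catch_post [366. 220. 383. 265.] 0.8
top plate [327. 182. 417. 258.] 0.85
top plate [159. 148. 239. 226.] 0.66
top plate [386. 338. 446. 392.] 0.56
top 0 [370. 226.] [119, 140]
top -15 [377. 225.] [416, 404]
top -30 [385. 226.] [408, 413]
arm [136, 114, 107, 132]
scene catch [273. 240. 303. 262.] 0.58
scene catch_post [272. 237. 300. 258.] 0.85
scene catch_post [303. 192. 332. 232.] 0.2
scene plate [411. 233. 492. 277.] 0.87
scene plate [171. 235. 220. 270.] 0.74
scene plate [364. 185. 412. 214.] 0.62
scene 0 [300. 242.] [131, 70]
scene -15 [295. 246.] [344, 48]
scene -30 [289. 248.] [64, 260]
arm [70, 102, 90, 20]
```

```bash
python3 -c "
from station import r
print(r.job_done())"
```

```text
the job is handed in; nothing more can be done
None
```

The job is handed in at about 30 s of the 64 s allowed, with the verdict not shown to me: by force and images, the plate is seated over both pins (about 1 mm from centre), the catch is at its stop across the plate, and the arm is clear.

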